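# Scrub the beaker with the bottle brush

## Robot

A 6-joint arm with a two-finger parallel gripper is mounted at the origin on a cart in front of the work surface, level with it; the furniture and walls round the work are solid. World frame = base frame: x ahead of the robot, y to its left, z up, the work surface at z = 0. Lengths are in mm, angles in rad, forces in N, time in s.
With the tool pointing down it reaches from about 350 to 975 mm from the base axis. Payload 4.9 kg.
Tool frame: the origin (TCP) lies on the centre line of the jaws, within the pads' length; the fingertips stand 11 mm ahead of it and the grasp point (between the pads) lies 8 mm behind it (tcp_to_tips is the distance from the TCP to the fingertips, in mm); z points along the fingers, y is the direction in which the jaws open and shut (so a half turn about z gives the same grasp; the last joint's range is limited). The gripper opens to 85 mm and grips with 20 to 120 N. Pads are 22 mm wide; open, the fingers measure 114 mm over their backs; the gripper's body (76 mm by 85 mm) begins 54 mm behind the grasp point. The pads swing forward as they close: fully open they stand 13 mm farther back than shut.
Start: joints at [1.069, 0.053, 1.613, -0, 1.476, -0.119], TCP at [233.438, 579.749, 242.304] pointing down, gripper open.
Joint ranges: [-3.01, 3.01], [-1.01, 2.22], [0.06, 2.58], [-1.02, 4.17], [0.09, 2.62], [-3.14, 3.14]. Speed limits (rad/s): [2.57, 2.57, 3.14, 3.14, 3.14, 3.14].

## Interface

Orientations are given as [roll, pitch, yaw] about the fixed x, y, z axes, in that order (R = Rz(yaw) Ry(pitch) Rx(roll)).
In Python, from plant import * gives the robot as it stands.
- The arm moves only by the tool move_arm, never from a script. Its argument "moves" is a list of rows, each an object with "travel": the shift along the tool's x, y, z in m, a list of three; "twist": the turn about the tool's z in degrees. A call has 1 to 12 rows; each row is the pose to reach, as a shift and turn from the pose measured when the call began, along the tool's axes at that moment; what a row does not reach only later rows make up. A row lasts 1/10 s, in which the tool goes at most 50 mm and 8.59 degrees, less where a joint would pass 70% of its speed; a pose out of reach is approached as far as the arm can. A call with a gripper value outside its range is refused whole. "fingers" is the opening in per cent of the stroke, from 0 (shut) to 100 (fully open), set as the call begins (left out, the last holds). The fingers move at their own pace and stop on an object; "newtons" is the grip in N (left out, the last holds). Time passes only in rows, so rows that repeat a pose let the fingers close. It gives the time, the measured TCP pose, the force and the opening at its end, in the units of the state.
- read_state(): the state, without advancing time (a new reading comes with each control period).
- get_image(name): name is "side" or "top"; returns a dict with "color" (420x560x3 uint8, red, green, blue), "z_map" (420x560 float32, mm along the optical axis (not along the pixel's ray), 0 where there is no reading), "fx", "fy", "cx", "cy" (pixels), "k1" (the pictures are not rectified: a ray, as slopes to the right and down, at radius r is drawn at 1 + k1 r^2 times it, then the intrinsics apply), "T" (4x4, takes a point from camera to world coordinates). Camera axes: x right, y down, z forward; pixel columns grow to the right and rows downward; lengths in mm; the calibration is good to about 2 mm. A picture is of the moment at which its call begins.
- close_job(): hands the job in, once; it reports no verdict.
The state is a dict: "clock": time; "joint_positions": joint angles; "joint_velocities": joint speeds; "joint_efforts": joint torques, N m; "eef_pos": TCP position; "tool_rot": TCP orientation; "contact_force": force on the tool from outside, world axes, zero at the start; "ft_torque": the same for the moment, N m; "opening": finger opening in mm.
Only numpy, scipy, OpenCV 4.12 (cv2) and the standard library are available. Lean on these libraries where they do the work, as an engineer would, in place of code of your own. Each camera call takes 0.05 s, during which the arm holds its last target.

## Task

Take the blue-handled brush out of its fork stand and scrub the inside of the beaker that stands in the pale tray: with the brush upright, push its bristles down to the bottom of the beaker and draw them up again until their lower end is near the rim, three times over, without ramming the bottom or tipping or pushing the beaker, tray or petri dish about. Then hang the brush back in the fork of its stand by its collar, as it hung before, and let go.

Things in the scene. Friction and masses are not known exactly. Their poses are not given: they have to be found in the camera images.
- brush_handle (a point): Middle of the brush's round blue handle (24 mm diameter, from 40 mm below to 40 mm above this point; white rings near its ends). z: the brush's axis, from bristles up to handle. Brush 200 mm long, 70 g, round. Below this point: collar underside 45 mm (disc 34 mm diameter, 5 mm thick), bare 7 mm wire 45 to 90 mm, bristles 90 to 160 mm.
- brush_tip (a point): Lower end of the brush's bristles, on its axis, z as brush_handle. The visible bristles (48 mm diameter) give way; their firm core is 40 mm in diameter.
- brush_collar (a point): Underside of the brush's blue collar disc, on its axis, z as brush_handle. This rests on the fork's prongs.
- fork_seat (a point): Where the brush hangs: centre of the grey fork, at its prongs' top face, 150 mm above the worktop. Fixed stand, white base. Prongs run along x of this point; the slot, 18 mm wide in y, is open to -x, where the brush goes in and out with its collar lifted over 5 mm lips (x -26 to -32 mm). Back stop 5 mm high at x +26, slot end +23, post (16 mm) at +59; nothing stands higher. Base x -58 to +72.
- beaker_floor (a point): Centre of the inner floor of the beaker to scrub: loose, clear plastic, with spout, 100 g, 84 mm wide at the rim, upright in the tray. z is up along its axis. The rim is 92 mm above this point; the inside narrows from about 76 mm diameter at the rim to 62 mm at the floor. Down at the bottom means within 15 mm of this floor.
- brush: The whole brush; origin at the lower end of its bristles, z up along its axis.
- beaker: The whole beaker; origin on its underside, 3 mm below and 5 mm beside beaker_floor (which is the centre to aim at).
- tray: Loose shallow pale tray, 184 (x) x 250 (y) x 19 mm, origin at the centre of its underside, floor 2 mm thick. The beaker and the petri dish stand in it.
- petri: Loose clear petri dish, 88 mm diameter, 13 mm high, in the tray beside the beaker; origin at the centre of its underside. Leave it alone.
Mind the look-alikes: they are no part of the job. What is shaped like the beaker but black is not meant. Leave any turquoise look-alike of the part that bears fork_seat alone.

How it is judged (in metres and radians):
On the way, in this order (a step that is already met when the one before it is completed fails the run):
1. first stroke down: the upright brush's lower end is inside the beaker within 15 mm of its floor (horizontal distance between brush_tip and beaker_floor below 0.035 m and angle between brush_tip's own z axis and vertical below 0.3 rad and z of brush_tip in the frame of beaker_floor below 0.015 m), for 0.1 s.
2. first stroke up: over the floor's centre within 35 mm, the lower end is more than 60 mm above the floor (the rim is at 92 mm) (horizontal distance between brush_tip and beaker_floor below 0.035 m and angle between brush_tip's own z axis and vertical below 0.3 rad and z of brush_tip in the frame of beaker_floor above 0.06 m), for 0.05 s.
3. second stroke down: the upright brush's lower end is inside the beaker within 15 mm of its floor (all of step 1), for 0.1 s.
4. second stroke up: over the floor's centre within 35 mm, the lower end is more than 60 mm above the floor (the rim is at 92 mm) (all of step 2), for 0.05 s.
5. third stroke down: the upright brush's lower end is inside the beaker within 15 mm of its floor (all of step 3), for 0.1 s.
6. third stroke up: over the floor's centre within 35 mm, the lower end is more than 60 mm above the floor (the rim is at 92 mm) (all of step 4), for 0.05 s.
At the end, for the whole second after the job is handed in: The brush hangs at rest in the fork, upright within 0.15 rad, collar within 14 mm along and 10 mm across the fork of the seat and 4 mm of the prongs' height. The beaker is upright within 0.1 rad; beaker, tray and petri dish are each within 30 mm of where they started (x of brush_collar in the frame of fork_seat between -0.014 and 0.014 m and y of brush_collar in the frame of fork_seat between -0.01 and 0.01 m and z of brush_collar in the frame of fork_seat between -0.004 and 0.004 m and angle between brush_tip's own z axis and vertical below 0.15 rad and linear speed of brush below 0.05 m/s and angular speed of brush below 0.5 rad/s and angle between beaker_floor's own z axis and vertical below 0.1 rad and distance of each of beaker_floor, tray, petri from where it was at the start of the episode below 0.03 m); the robot touches nothing.
It fails at once if the beaker is tipped by more than 0.25 rad (angle between beaker_floor's own z axis and vertical above 0.25 rad).
It fails at once if the beaker, tray or petri dish is moved by more than 30 mm (distance of any of beaker_floor, tray, petri from where it was at the start of the episode above 0.03 m).
It fails at once if the brush is pressed on the beaker with more than 25 N (contact force between brush and beaker above 25 N).
It also fails if it takes over 72 s, if anything falls off the work surface, if the arm or the gripper's body presses on something with over 40 N, if the wrist force passes 120 N, or if a joint passes its speed limit or range.

## Working session

There is one attempt and no reset: what is moved stays moved. The work goes in short steps, Python scripts to look and compute and a tool call to move; the robot and the scene stay as the last step left them, time stands still between calls to the robot, and variables do not carry over. Pictures are saved under pics/ and viewed, and the job is handed in when it is done.

Besides the shell and the picture viewer there is one more tool, called after ">>>" as name([rows], argument=value, ...), one row to a line, values as JSON. move_arm: Moves the arm, as the interface text tells. Its arguments: {"type":"object","properties":{"moves":{"type":"array","items":{"type":"object","properties":{"travel":{"type":"array","items":{"type":"number"}},"twist":{"type":"number"}}}},"fingers":{"type":"number"},"newtons":{"type":"number"}},"required":["moves"]}

```bash
ls; mkdir -p pics; python3 - <<'E'
from plant import *
import cv2,numpy as np
print(read_state())
for n in ("side","top"):
    d=get_image(n)
    np.savez(f"{n}0.npz",**d)
    cv2.imwrite(f"pics/{n}0.png",d["color"][:,:,::-1])
    print(n,d["fx"],d["fy"],d["cx"],d["cy"],d["k1"],d["T"])
E
```

```text
pics
{'clock': 0.0, 'joint_positions': array([ 1.06899649e+00,  5.33908405e-02,  1.61429429e+00,  1.78163220e-05,
        1.47599038e+00, -1.18988241e-01]), 'joint_velocities': array([-7.84546676e-04, -1.58047020e-04,  1.42821059e-03, -5.82850718e-04,
        3.51631991e-05,  1.57839956e-03]), 'joint_efforts': array([ 4.18096288e-04, -3.93678939e+01, -3.70179641e+01, -5.15756653e-06,
        6.87493608e-03, -1.58218927e-05]), 'eef_pos': array([233.15518951, 579.23846354, 241.04175148]), 'tool_rot': array([-3.13952663e+00, -2.64858009e-04,  2.75877908e+00]), 'contact_force': array([0.05781542, 0.19470335, 0.03600443]), 'ft_torque': array([-0.07224062,  0.03187378, -0.01822623]), 'opening': 85.43704853725623}
side 393.4335596706022 393.4335596706022 285.3702897827799 212.55528997316037 0.012075695441712145 [[ 9.99629275e-01  1.71780216e-02 -2.11240928e-02  4.94877974e+02]
 [ 2.69608121e-02 -5.16285041e-01  8.55992331e-01 -8.17290635e+02]
 [ 3.79820160e-03 -8.56244516e-01 -5.16556775e-01  6.04137946e+02]
 [ 0.00000000e+00  0.00000000e+00  0.00000000e+00  1.00000000e+00]]
top 485.83790331542804 485.83790331542804 277.1606716683127 209.29924130563427 -0.12402122996783567 [[ 8.71400759e-03 -9.90964026e-01  1.33844555e-01  3.33544848e+02]
 [-9.99854321e-01 -1.05992002e-02 -1.33788632e-02 -1.36255962e+01]
 [ 1.46766173e-02 -1.33708474e-01 -9.90912025e-01  1.21023600e+03]
 [ 0.00000000e+00  0.00000000e+00  0.00000000e+00  1.00000000e+00]]
```

View pics/side0.png

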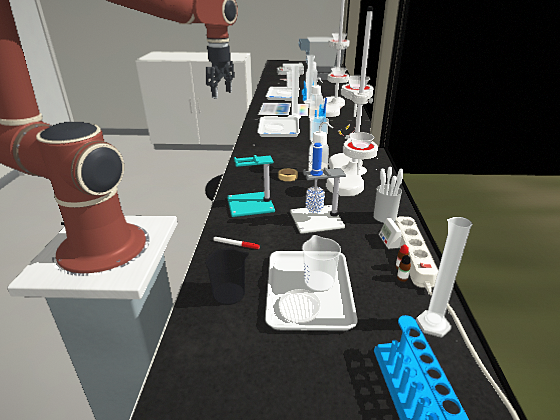

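View pics/top0.png

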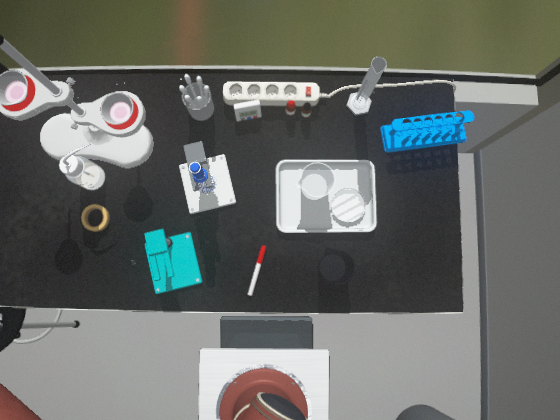

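The side picture shows the blue-handled brush at about (317,160) in a grey fork on a white base. The pale tray is at (310,290) with the clear beaker at (320,262) and the petri dish at (298,306). The look-alikes are the turquoise fork at (250,185) side / (172,262) top and the black beaker at (228,275) side / (337,266) top. The grey fork at (208,182) top holds the brush, and the clear beaker at (317,181) top stands in the tray, so those two fit the description. I'll check them in enlarged crops.

```bash
cat > h.py <<'E'
import numpy as np,cv2
def load(f): return dict(np.load(f))
def ray(d,u,v):
    K=np.array([[d["fx"],0,d["cx"]],[0,d["fy"],d["cy"]],[0,0,1]],float)
    p=cv2.undistortPoints(np.array([[[u,v]]],float),K,np.array([float(d["k1"]),0,0,0]))[0,0]
    T=d["T"]; r=T[:3,:3]@np.array([p[0],p[1],1]); return T[:3,3],r
def onplane(d,u,v,z):
    o,r=ray(d,u,v); return o+r*(z-o[2])/r[2]
def px(d,P):
    K=np.array([[d["fx"],0,d["cx"]],[0,d["fy"],d["cy"]],[0,0,1]],float)
    T=np.linalg.inv(d["T"]); 
    return cv2.projectPoints(np.array(P,float).reshape(-1,1,3),cv2.Rodrigues(T[:3,:3])[0],T[:3,3],K,np.array([float(d["k1"]),0,0,0]))[0][:,0]
def pt(d,u,v):
    o,r=ray(d,u,v); return o+r*d["z_map"][int(round(v)),int(round(u))]
def two(d1,p1,d2,p2):
    o1,r1=ray(d1,*p1);o2,r2=ray(d2,*p2)
    s=np.linalg.lstsq(np.c_[r1,-r2],o2-o1,rcond=None)[0]
    a=o1+s[0]*r1;b=o2+s[1]*r2
    return (a+b)/2,np.linalg.norm(a-b)
def crop(d,x0,y0,x1,y1,k,f):
    cv2.imwrite(f,cv2.resize(d["color"][y0:y1,x0:x1,::-1],None,fx=k,fy=k,interpolation=cv2.INTER_CUBIC))
E
python3 - <<'E'
from h import *
t=load("top0.npz");s=load("side0.npz")
a=cv2.resize(t["color"][130:250,140:270,::-1],None,fx=5,fy=5,interpolation=cv2.INTER_CUBIC);cv2.imwrite("pics/tc1.png",a)
crop(t,270,150,390,240,6,"pics/tc2.png")
crop(s,270,130,370,240,5,"pics/sc1.png")
crop(s,250,225,370,335,5,"pics/sc2.png")
E
```

```text
(no output)
```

View pics/tc1.png

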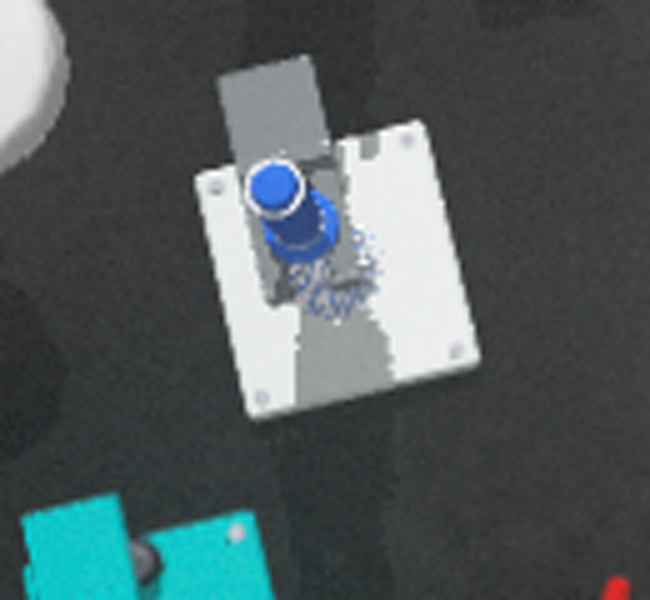

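View pics/tc2.png

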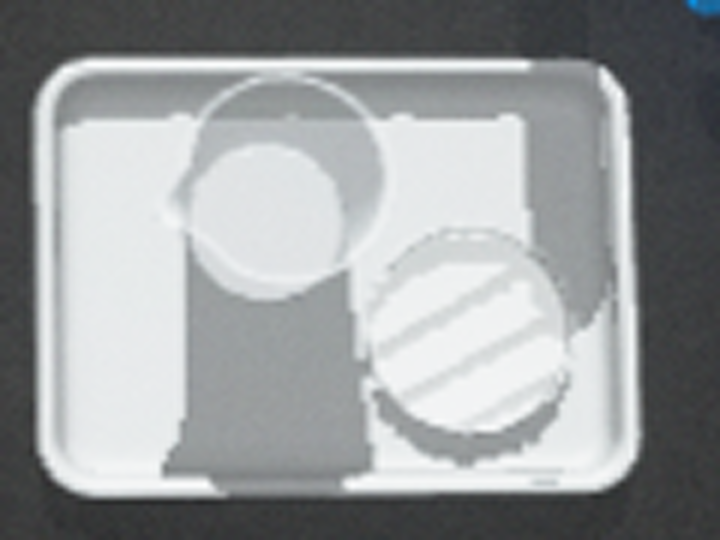

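View pics/sc1.png

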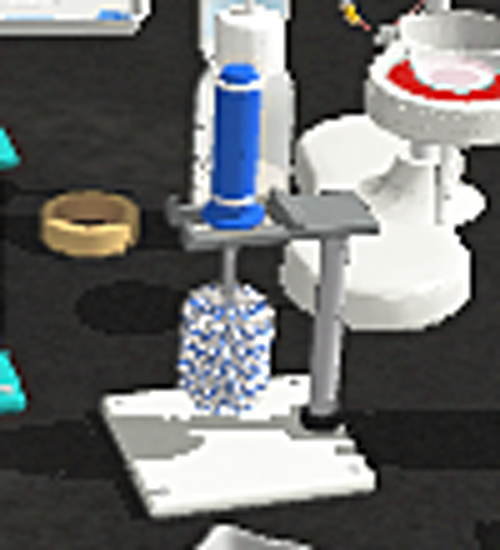

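View pics/sc2.png

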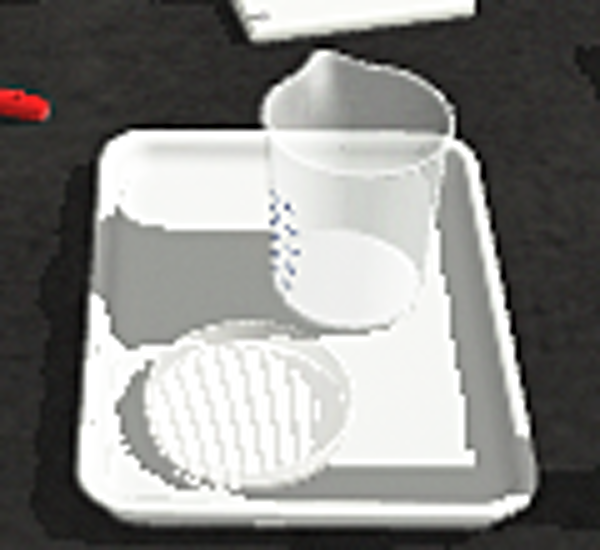

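The crops confirm both. In the top crop, the grey fork on the white base carries the blue brush, with the handle top at (195,167) and the collar at about (200,175). The clear beaker has its rim centred at (318,180) and its floor at (314,185). Next I'll measure them.

```bash
python3 - <<'E'
from h import *
np.set_printoptions(precision=1,suppress=True)
t=load("top0.npz");s=load("side0.npz")
def blue(d,box):
    x0,y0,x1,y1=box; h=cv2.cvtColor(d["color"],cv2.COLOR_RGB2HSV)
    m=cv2.inRange(h,(105,120,60),(125,255,255)); k=np.zeros_like(m);k[y0:y1,x0:x1]=m[y0:y1,x0:x1];return k
m=blue(t,(180,155,225,190)); ys,xs=np.nonzero(m);print("top blue",xs.min(),xs.max(),ys.min(),ys.max())
m2=blue(s,(300,135,335,180)); 
n,l,st,c=cv2.connectedComponentsWithStats(m2); print(st[1:],c[1:])
# row profile in side
for y in range(142,178):
    x=np.nonzero(m2[y])[0]
    if len(x): print(y,x.min(),x.max(),end="; ")
print()
print("handle top plane235:",onplane(t,195.0,167.4,235), "collar155:",onplane(t,200.6,175.2,155))
# depth points
for uv in [(195,167),(201,176),(205,150),(318,160),(210,185)]: print(uv,pt(t,*uv))
# side: brush axis points: collar bottom
print("side handle mid two-view", two(t,(195,167.4),s,(317.5,144.5)))
print("rim", onplane(t,318,179.7,97),"floor",onplane(t,314.3,185.5,5))
print("side floor",onplane(s,250+346/5,225+280/5,5),"side rim",onplane(s,250+358/5,225+113/5,97))
# base corners top z~?; base corner px
for u,v in [(196,176),(422,121),(480,358),(252,415)]:
    print("base",onplane(t,140+u/5,130+v/5,10))
for u,v in [(218,75),(308,55),(330,150),(236,166),(275,303),(366,282)]:
    print("plate",onplane(t,140+u/5,130+v/5,150), pt(t,140+u/5,130+v/5))
for u,v in [(50,60),(625,60),(40,490),(640,485)]:
    print("tray",onplane(t,270+u/6,150+v/6,19))
E
```

```text
top blue 190 207 163 182
[[314 143   8   4  26]
 [312 147  10  23 192]
 [310 170  13   6  58]] [[317.3 144.5]
 [316.7 158.1]
 [316.1 172.8]]
143 315 320; 144 314 320; 145 314 321; 146 315 319; 147 313 313; 148 313 321; 149 313 321; 150 313 321; 151 313 321; 152 313 321; 153 313 321; 154 313 321; 155 313 321; 156 313 321; 157 313 321; 158 313 321; 159 313 321; 160 313 321; 161 313 321; 162 313 320; 163 313 320; 164 312 320; 165 312 320; 166 312 320; 167 312 320; 168 313 320; 169 314 318; 170 312 312; 171 311 322; 172 310 322; 173 310 322; 174 311 321; 175 313 320; 
handle top plane235: [550.3 142.7 235. ] collar155: [550.5 142.5 155. ]
(195, 167) [552.2 143.5 230.4]
(201, 176) [542.8 137.2 184. ]
(205, 150) [649.9 157.1  -5.8]
(318, 160) [ 620.2 -131.2   21.5]
(210, 185) [528.7 121.  154.4]
side handle mid two-view (array([552.3, 143.5, 230.5]), np.float64(1.9077918308357469))
rim [ 554.8 -123.5   97. ] floor [ 558.  -123.2    5. ]
side floor [ 555.9 -125.     5. ] side rim [ 556.9 -121.8   97. ]
base [605.7 219.2  10. ]
base [635.2 105.2  10. ]
base [514.   73.1  10. ]
base [484.  186.5  10. ]
plate [620.6 184.  150. ] [621.5 184.6 146.7]
plate [630.1 143.6 150. ] [673.4 166.5  -4.5]
plate [586.3 132.2 150. ] [585.3 131.6 154.2]
plate [578.7 174.2 150. ] [578.4 174.  151.2]
plate [516.6 154.6 150. ] [540.4 176.4  12.5]
plate [526.5 114.3 150. ] [538.2 122.1  85.5]
tray [619.4 -31.6  19. ]
tray [ 623.1 -274.3   19. ]
tray [438.9 -29.   19. ]
tray [ 443.2 -277.    19. ]
```

```bash
cat >> h.py <<'E'
from scipy.spatial.transform import Rotation as Ro
def rel(st,*W):
    R=Ro.from_euler('xyz',st["tool_rot"]).as_matrix()
    for w in W: print(np.array(w),"->",np.round((R.T@(np.array(w,float)-st["eef_pos"]))/1000,4))
E
python3 - <<'E'
from h import *
from plant import *
np.set_printoptions(precision=1,suppress=True)
t=load("top0.npz");s=load("side0.npz")
for d,b in((t,"top"),(s,"side")):
    H,W=d["z_map"].shape
    P=np.array([pt(d,u,v) for v in range(0,H,2) for u in range(0,W,2) if d["z_map"][v,u]>0])
    for x in range(150,800,50):
        print(b,x,[int(max([0]+list(P[(P[:,0]>=x)&(P[:,0]<x+50)&(P[:,1]>=y)&(P[:,1]<y+50)][:,2]))) for y in range(-300,650,50)])
st=read_state()
rel(st,(350,300,300),(550.5,142.8,300),(550.5,142.8,189))
E
```

```text
top 150 [0, 0, 0, 0, 1, 1, 0, 0, 0, 0, 0, 0, 582, 559, 0, 0, 0, 0, 0]
top 200 [7, 6, 5, 4, 3, 4, 3, 3, 2, 2, 4, 3, 4, 4, 4, 3, 292, 3, 2]
top 250 [7, 5, 5, 5, 5, 4, 15, 4, 7, 5, 14, 14, 4, 6, 4, 5, 3, 6, 5]
top 300 [6, 99, 102, 96, 5, 5, 15, 4, 5, 156, 156, 18, 5, 5, 4, 5, 6, 5, 6]
top 350 [6, 97, 96, 99, 6, 6, 16, 5, 6, 16, 157, 155, 6, 5, 6, 6, 6, 5, 4]
top 400 [19, 21, 25, 24, 23, 21, 12, 6, 4, 16, 152, 152, 9, 5, 22, 6, 5, 4, 4]
top 450 [20, 19, 19, 9, 8, 25, 5, 4, 13, 17, 5, 5, 5, 20, 25, 21, 5, 4, 4]
top 500 [22, 13, 97, 99, 100, 23, 4, 14, 236, 232, 14, 5, 4, 7, 126, 119, 8, 4, 4]
top 550 [26, 18, 98, 100, 99, 21, 5, 14, 237, 235, 15, 5, 5, 5, 205, 160, 5, 5, 6]
top 600 [22, 22, 22, 22, 21, 22, 4, 5, 152, 154, 15, 36, 162, 202, 114, 298, 295, 35, 3]
top 650 [7, 6, 6, 4, 7, 6, 5, 5, 6, 7, 7, 193, 191, 294, 528, 323, 322, 39, 5]
top 700 [6, 7, 7, 63, 64, 8, 50, 57, 93, 151, 3, 189, 191, 285, 421, 323, 321, 34, 5]
top 750 [247, 247, 20, 62, 66, 46, 55, 56, 145, 150, 133, 8, 6, 0, 2, 5, 5, 6, 0]
side 150 [0, 0, 0, 0, 0, 0, 0, 0, 0, 0, 0, 0, 545, 544, 542, 489, 330, 0, 0]
side 200 
[... 369 characters left out ...]
2, 1, 1]
side 450 [19, 14, 15, 4, 4, 18, 0, 1, 9, 12, 1, 1, 1, 19, 20, 18, 0, 0, 2]
side 500 [20, 15, 96, 96, 96, 17, 1, 12, 233, 153, 1, 0, 1, 1, 106, 0, 1, 1, 2]
side 550 [20, 15, 96, 97, 98, 0, 0, 12, 233, 154, 11, 0, 1, 1, 200, 155, 0, 0, 0]
side 600 [20, 19, 20, 19, 18, 17, 2, 10, 149, 150, 11, 27, 157, 197, 104, 288, 289, 33, 0]
side 650 [1, 2, 1, 2, 1, 0, 1, 1, 1, 1, 1, 187, 186, 289, 529, 318, 318, 288, 0]
side 700 [1, 7, 1, 66, 59, 2, 48, 53, 147, 145, 0, 187, 187, 283, 525, 317, 317, 0, 0]
side 750 [245, 244, 18, 65, 64, 42, 53, 51, 145, 146, 90, 0, 1, 1, 1, 0, 0, 0, 1]
[350 300 300] -> [-0.2 -0.2 -0.1]
[550.5 142.8 300. ] -> [-0.5 -0.3 -0.1]
[550.5 142.8 189. ] -> [-0.5 -0.3  0.1]
```

```bash
python3 - <<'E'
from h import *
from plant import *
rel(read_state(),(350,300,300),(550.5,142.8,300))
E
```

```text
[350 300 300] -> [-0.2127 -0.2156 -0.0585]
[550.5 142.8 300. ] -> [-0.4574 -0.2865 -0.0584]
```

>>> move_arm([
  {"travel":[-0.01,-0.01,-0.03]},
  {"travel":[-0.04,-0.04,-0.058]},
  {"travel":[-0.07,-0.07,-0.058]},
  {"travel":[-0.1,-0.1,-0.058]},
  {"travel":[-0.13,-0.13,-0.058]},
  {"travel":[-0.16,-0.16,-0.058]},
  {"travel":[-0.19,-0.19,-0.058]},
  {"travel":[-0.22,-0.212,-0.058]},
  {"travel":[-0.25,-0.225,-0.058]},
  {"travel":[-0.285,-0.235,-0.058]},
  {"travel":[-0.32,-0.245,-0.058]},
  {"travel":[-0.355,-0.255,-0.058]},
], fingers=100, newtons=40)

```text
invalid input at $.moves[0]: expected keys travel, twist
```

```bash
python3 - <<'E'
from h import *
from plant import *
rel(read_state(),(550.5,142.8,300))
E
```

```text
[550.5 142.8 300. ] -> [-0.4574 -0.2865 -0.0584]
```

>>> move_arm([
  {"travel":[-0.01,-0.01,-0.03],"twist":0},
  {"travel":[-0.04,-0.04,-0.058],"twist":0},
  {"travel":[-0.07,-0.07,-0.058],"twist":0},
  {"travel":[-0.1,-0.1,-0.058],"twist":0},
  {"travel":[-0.13,-0.13,-0.058],"twist":0},
  {"travel":[-0.16,-0.16,-0.058],"twist":0},
  {"travel":[-0.19,-0.19,-0.058],"twist":0},
  {"travel":[-0.22,-0.212,-0.058],"twist":0},
  {"travel":[-0.25,-0.225,-0.058],"twist":0},
  {"travel":[-0.285,-0.235,-0.058],"twist":0},
  {"travel":[-0.32,-0.245,-0.058],"twist":0},
  {"travel":[-0.355,-0.255,-0.058],"twist":0},
], fingers=100, newtons=40)

```text
clock: 1.3
eef_pos: [468.0, 209.0, 299.1]
tool_rot: [-3.14, -0.001, 2.759]
contact_force: [0.2, 0.2, -0.2]
opening: 85.7
```

```bash
python3 - <<'E'
from h import *
from plant import *
rel(read_state(),(550.5,142.8,300))
E
```

```text
[550.5 142.8 300. ] -> [-0.1012 -0.0306 -0.0009]
```

>>> move_arm([
  {"travel":[-0.03,-0.01,0],"twist":0},
  {"travel":[-0.06,-0.02,0],"twist":0},
  {"travel":[-0.09,-0.028,0],"twist":0},
  {"travel":[-0.101,-0.0306,0],"twist":0},
  {"travel":[-0.101,-0.0306,0.005],"twist":0},
  {"travel":[-0.101,-0.0306,0.005],"twist":0},
])

```text
clock: 1.9
eef_pos: [549.2, 143.3, 292.7]
tool_rot: [-3.139, -0.003, 2.759]
contact_force: [-0.1, -0.0, 0.8]
opening: 85.7
```

```bash
python3 - <<'E'
from h import *
from plant import *
st=read_state();print(st["eef_pos"],st["tool_rot"])
rel(st,(550.5,142.8,189))
for n in ("side","top"):
    d=get_image(n); np.savez(f"{n}1.npz",**d); 
crop(load("side1.npz"),250,80,390,240,4,"pics/s1.png")
crop(load("top1.npz"),140,110,270,230,5,"pics/t1.png")
E
```

```text
[549.22137256 143.34409235 292.73569241] [-3.13873704 -0.00322938  2.75886316]
[550.5 142.8 189. ] -> [-0.0017  0.0003  0.1037]
```

View pics/s1.png

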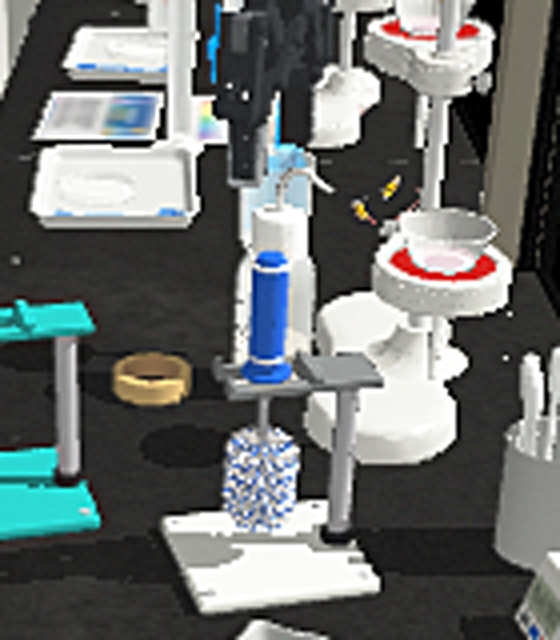

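View pics/t1.png

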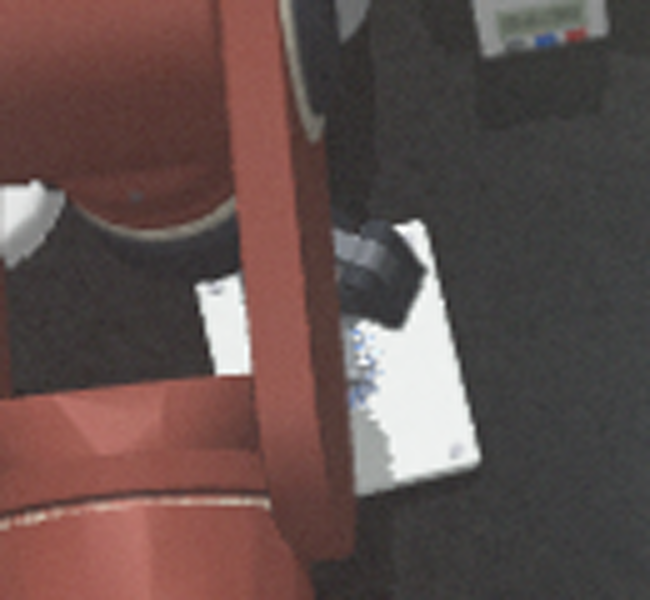

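The side picture shows the gripper centred over the handle (crop x about 268), with the brush still hanging undisturbed. Descending now.

>>> move_arm([
  {"travel":[-0.0017,0.0003,0.015],"twist":0},
  {"travel":[-0.0017,0.0003,0.035],"twist":0},
  {"travel":[-0.0017,0.0003,0.055],"twist":0},
  {"travel":[-0.0017,0.0003,0.075],"twist":0},
  {"travel":[-0.0017,0.0003,0.09],"twist":0},
  {"travel":[-0.0017,0.0003,0.1],"twist":0},
  {"travel":[-0.0017,0.0003,0.1035],"twist":0},
  {"travel":[-0.0017,0.0003,0.1035],"twist":0},
  {"travel":[-0.0017,0.0003,0.1035],"twist":0},
])

```text
clock: 2.9
eef_pos: [551.3, 143.4, 191.2]
tool_rot: [-3.14, -0.0, 2.76]
contact_force: [0.9, 0.3, 0.3]
opening: 85.4
```

```bash
python3 - <<'E'
from h import *
from plant import *
st=read_state();print(st["eef_pos"],st["tool_rot"],st["contact_force"])
rel(st,(550.5,142.8,189))
for n in ("side",):
    d=get_image(n); np.savez(f"{n}2.npz",**d); 
crop(load("side2.npz"),250,80,390,240,4,"pics/s2.png")
E
```

```text
[551.28902729 143.3785543  191.23330542] [-3.14021232e+00 -1.38580389e-04  2.75996778e+00] [0.93685989 0.32411542 0.30289469]
[550.5 142.8 189. ] -> [ 0.0005 -0.0008  0.0022]
```

View pics/s2.png

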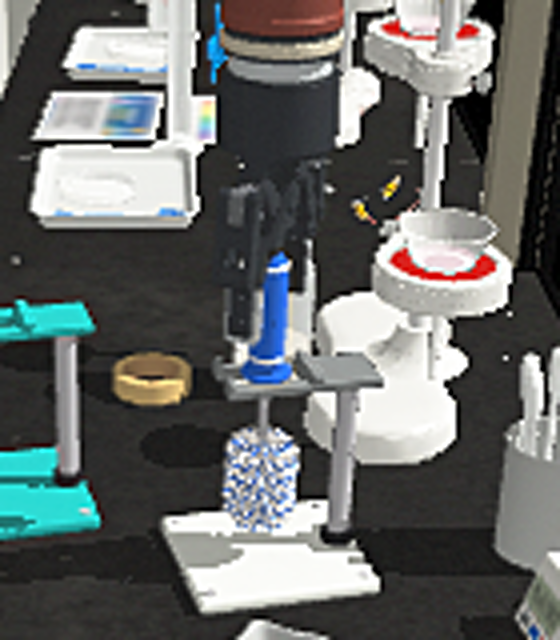

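The handle sits between the open fingers and nothing has been touched. Closing now.

>>> move_arm([
  {"travel":[0,0,0],"twist":0},
  {"travel":[0,0,0],"twist":0},
  {"travel":[0,0,0],"twist":0},
  {"travel":[0,0,0],"twist":0},
  {"travel":[0,0,0],"twist":0},
  {"travel":[0,0,0],"twist":0},
  {"travel":[0,0,0],"twist":0},
  {"travel":[0,0,0],"twist":0},
], fingers=0, newtons=50)

```text
clock: 3.75
eef_pos: [551.5, 143.4, 191.6]
tool_rot: [-3.141, 0.0, 2.76]
contact_force: [0.8, 0.8, 1.2]
opening: 22.7
```

```bash
python3 - <<'E'
from h import *
from plant import *
st=read_state();print(st["eef_pos"],st["tool_rot"],st["contact_force"],st["opening"])
d=get_image("side"); np.savez("side3.npz",**d)
crop(d,250,80,390,240,4,"pics/s3.png")
E
```

```text
[551.47610553 143.3723674  191.62021539] [-3.14052866e+00  3.59547212e-04  2.75987627e+00] [0.84426753 0.82023372 1.20376941] 22.71948999144499
```

View pics/s3.png

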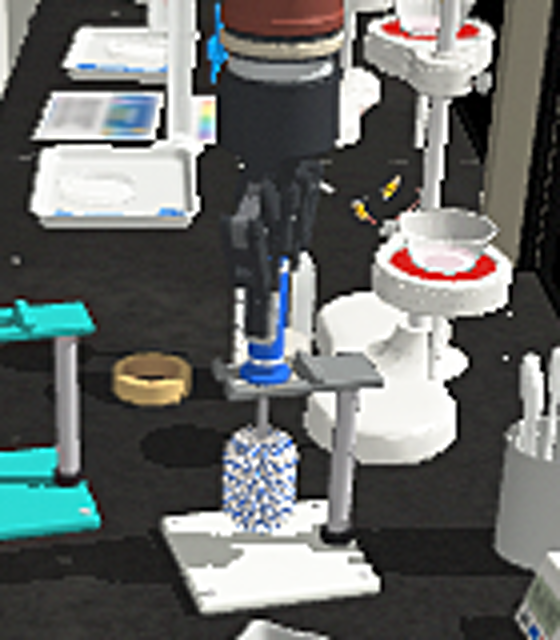

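The brush is gripped (opening 22.7 mm) and still seated upright. Next is the lift and slide-out.

```bash
python3 - <<'E'
from h import *
from plant import *
st=read_state();p=np.array([551.5,143.4,191.6]);d=np.array([-.967,-.256,0])
rel(st,p+[0,0,12],p+[0,0,12]+d*85,p+[0,0,100]+d*85)
E
```

```text
[551.5 143.4 203.6] -> [ 0.     0.    -0.012]
[469.305 121.64  203.6  ] -> [ 0.0682 -0.0508 -0.0119]
[469.305 121.64  291.6  ] -> [ 0.0681 -0.0509 -0.0999]
```

>>> move_arm([
  {"travel":[0,0,-0.005],"twist":0},
  {"travel":[0,0,-0.012],"twist":0},
  {"travel":[0,0,-0.012],"twist":0},
  {"travel":[0,0,-0.012],"twist":0},
])

```text
clock: 4.2
eef_pos: [551.7, 143.4, 204.0]
tool_rot: [-3.141, 0.001, 2.76]
contact_force: [-0.4, 0.1, -1.0]
opening: 23.2
```

```bash
python3 - <<'E'
from h import *
from plant import *
st=read_state();print(st["eef_pos"],st["contact_force"],st["opening"])
d=get_image("side"); np.savez("side4.npz",**d)
crop(d,270,130,370,240,5,"pics/s4.png")
p=np.array([551.5,143.4,191.6]);e=np.array([-.967,-.256,0])
rel(st,p+[0,0,12]+e*85,p+[0,0,100]+e*85)
E
```

```text
[551.66979313 143.40691278 203.99458493] [-0.43064596  0.1374104  -1.01036485] 23.216096038705405
[469.305 121.64  203.6  ] -> [ 0.0683 -0.0509  0.0004]
[469.305 121.64  291.6  ] -> [ 0.0682 -0.0509 -0.0876]
```

View pics/s4.png

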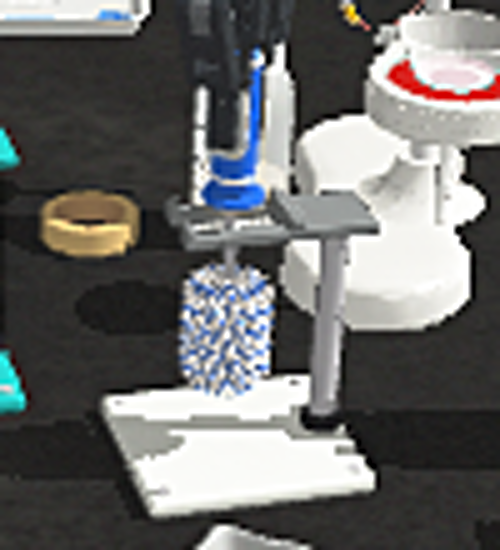

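The collar has risen about 20 crop pixels clear of the prongs and the brush is upright. Sliding out along the slot.

>>> move_arm([
  {"travel":[0.008,-0.006,0],"twist":0},
  {"travel":[0.02,-0.015,0],"twist":0},
  {"travel":[0.032,-0.024,0],"twist":0},
  {"travel":[0.044,-0.033,0],"twist":0},
  {"travel":[0.056,-0.042,0],"twist":0},
  {"travel":[0.068,-0.051,0],"twist":0},
  {"travel":[0.068,-0.051,0],"twist":0},
  {"travel":[0.068,-0.051,-0.02],"twist":0},
  {"travel":[0.068,-0.051,-0.05],"twist":0},
  {"travel":[0.068,-0.051,-0.08],"twist":0},
  {"travel":[0.068,-0.051,-0.088],"twist":0},
  {"travel":[0.068,-0.051,-0.088],"twist":0},
])

```text
clock: 5.45
eef_pos: [470.2, 121.6, 293.0]
tool_rot: [3.141, 0.003, 2.76]
contact_force: [0.3, -0.2, -1.1]
opening: 22.9
```

```bash
python3 - <<'E'
from h import *
from plant import *
st=read_state();print(st["eef_pos"],st["contact_force"],st["opening"])
d=get_image("side"); np.savez("side5.npz",**d)
crop(d,230,80,380,240,4,"pics/s5.png")
rel(st,(557,-124,292))
E
```

```text
[470.17336755 121.56797342 292.983497  ] [ 0.29173737 -0.22402111 -1.07850594] 22.8913462873224
[ 557 -124  292] -> [-0.1721 -0.1955  0.0014]
```

View pics/s5.png

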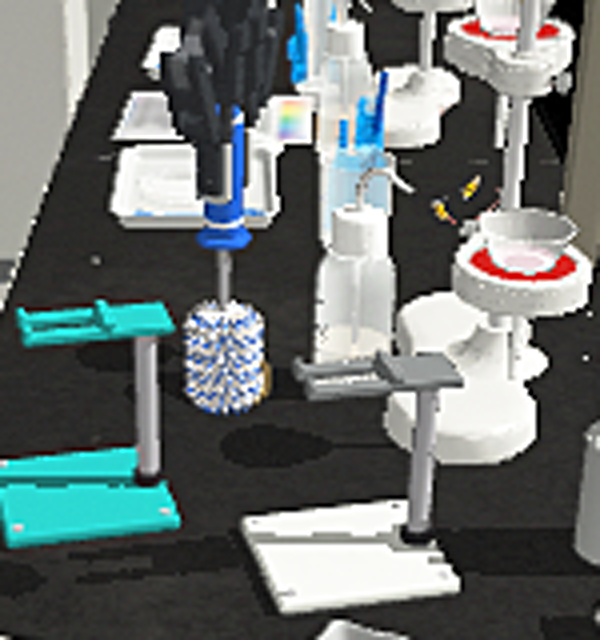

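The brush is out and upright, and the fork stands undisturbed. Moving over the beaker.

>>> move_arm([
  {"travel":[-0.01,-0.012,0],"twist":0},
  {"travel":[-0.03,-0.034,0],"twist":0},
  {"travel":[-0.05,-0.057,0],"twist":0},
  {"travel":[-0.07,-0.08,0],"twist":0},
  {"travel":[-0.09,-0.102,0],"twist":0},
  {"travel":[-0.11,-0.125,0],"twist":0},
  {"travel":[-0.13,-0.148,0],"twist":0},
  {"travel":[-0.15,-0.17,0],"twist":0},
  {"travel":[-0.165,-0.187,0],"twist":0},
  {"travel":[-0.172,-0.1955,0],"twist":0},
  {"travel":[-0.172,-0.1955,0],"twist":0},
  {"travel":[-0.172,-0.1955,0],"twist":0},
])

```text
clock: 6.7
eef_pos: [555.7, -123.2, 290.1]
tool_rot: [-3.141, -0.002, 2.76]
contact_force: [-0.2, 0.5, -0.3]
opening: 22.7
```

```bash
python3 - <<'E'
from h import *
from plant import *
st=read_state();print(st["eef_pos"],st["tool_rot"],st["contact_force"],st["opening"])
for n in ("side","top"):
    d=get_image(n); np.savez(f"{n}6.npz",**d)
crop(load("side6.npz"),240,100,390,340,2.5,"pics/s6.png")
crop(load("top6.npz"),140,110,400,250,3,"pics/t6.png")
E
```

```text
[ 555.69620908 -123.23622978  290.14150119] [-3.14097373e+00 -1.91172915e-03  2.76016929e+00] [-0.22430883  0.46688958 -0.28595002] 22.66694234473268
```

View pics/s6.png

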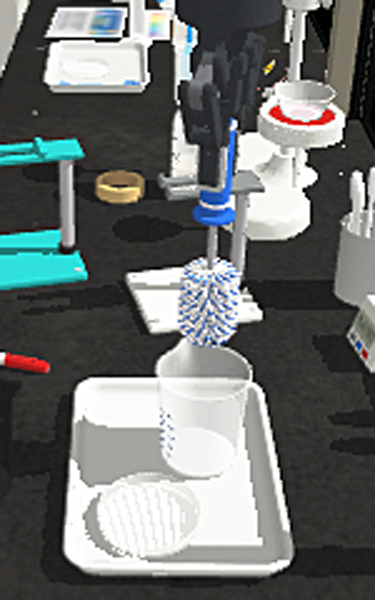

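View pics/t6.png

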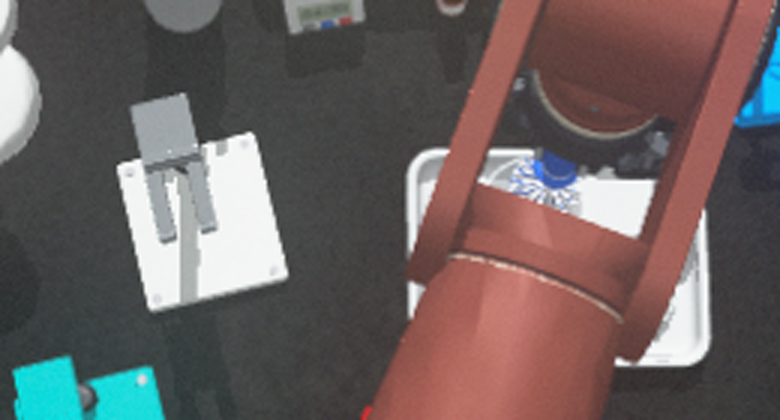

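The side picture shows the brush upright over the beaker, with the bristle bottom at about (323,237). The top picture now shows the empty fork, with prong ends near crop (168,240) and (209,232). I'll check the tip and fork numbers.

```bash
python3 - <<'E'
from h import *
np.set_printoptions(precision=1,suppress=True)
s=load("side6.npz");t=load("top6.npz")
P=[(555.7,-123.2,290.1-156.6+90-o) for o in (-45,45,90)]
P=[(555.7,-123.2,290.1-41.6),(555.7,-123.2,290.1-41.6-45),(555.7,-123.2,290.1-156.6)]
print("pred collar, bristle top, tip",px(s,P))
b=s["color"][200:240,300:350]
h=cv2.cvtColor(s["color"],cv2.COLOR_RGB2HSV)
m=cv2.inRange(h,(100,60,60),(130,255,255));
for y in range(170,242,3):
    x=np.nonzero(m[y,290:360])[0]+290
    if len(x): print(y,x.min(),x.max(),(x.min()+x.max())/2)
print("beaker floor/rim pred",px(s,[(556.5,-123.8,5),(556.5,-123.8,97)]))
crop(t,175,135,250,220,8,"pics/t6b.png")
E
```

```text
pred collar, bristle top, tip [[325.  185.8]
 [323.7 205.5]
 [322.  234.1]]
170 331 332 331.5
173 330 332 331.0
176 320 332 326.0
179 320 331 325.5
182 318 320 319.0
185 317 333 325.0
188 318 333 325.5
206 315 332 323.5
209 314 331 322.5
212 317 332 324.5
215 312 335 323.5
218 318 330 324.0
221 313 334 323.5
224 312 329 320.5
227 313 333 323.0
230 312 331 321.5
233 315 331 323.0
236 318 330 324.0
beaker floor/rim pred [[319.4 280.7]
 [321.5 248.1]]
```

View pics/t6b.png

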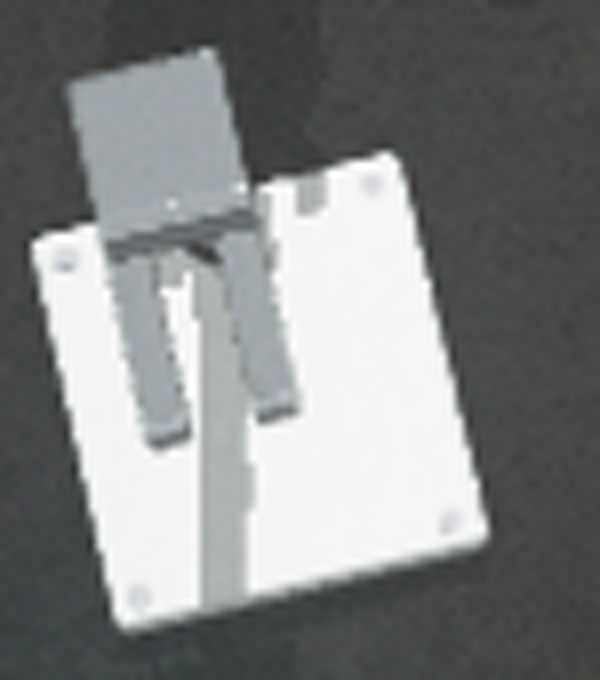

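```bash
python3 - <<'E'
from h import *
from plant import *
np.set_printoptions(precision=1,suppress=True)
t=load("top6.npz")
f=lambda u,v,z:onplane(t,175+u/8,135+v/8,z)
a=f(223.5,421,155);b=f(188.5,256,150);print(a,b)
print("plate corners",f(68,85,155),f(213,50,155),"stop line",f(107,240,155),f(258,210,155))
st=read_state();print(st["eef_pos"],st["tool_rot"]);rel(st,(556.5,-123.8,200),(556.5,-123.8,169.6))
E
```

```text
[522.6 136.4 155. ] [570.2 148.4 150. ]
plate corners [617.8 183.2 155. ] [628.2 142.8 155. ] stop line [573.4 170.5 155. ] [582.3 128.7 155. ]
[ 555.9 -122.9  290.9] [-3.1 -0.   2.8]
[ 556.5 -123.8  200. ] -> [-0.  -0.   0.1]
[ 556.5 -123.8  169.6] -> [-0.  -0.   0.1]
```

The fork seat measures about (553, 143.5), which agrees with where the brush hung. Going down into the beaker, first to about 38 mm above its floor.

>>> move_arm([
  {"travel":[-0.0008,0.0007,0.01],"twist":0},
  {"travel":[-0.0008,0.0007,0.025],"twist":0},
  {"travel":[-0.0008,0.0007,0.04],"twist":0},
  {"travel":[-0.0008,0.0007,0.055],"twist":0},
  {"travel":[-0.0008,0.0007,0.07],"twist":0},
  {"travel":[-0.0008,0.0007,0.082],"twist":0},
  {"travel":[-0.0008,0.0007,0.09],"twist":0},
  {"travel":[-0.0008,0.0007,0.091],"twist":0},
  {"travel":[-0.0008,0.0007,0.091],"twist":0},
])

```text
clock: 7.7
eef_pos: [557.0, -122.7, 200.1]
tool_rot: [-3.141, -0.0, 2.761]
contact_force: [1.5, -0.7, -0.3]
opening: 22.8
```

```bash
python3 - <<'E'
from h import *
from plant import *
st=read_state();print(st["eef_pos"],st["tool_rot"],st["contact_force"],st["opening"])
d=get_image("side"); np.savez("side7.npz",**d)
crop(d,250,150,370,340,3,"pics/s7.png")
rel(st,(556.5,-123.8,169.6))
E
```

```text
[ 556.96492093 -122.74365271  200.08495865] [-3.14083972e+00 -1.85828938e-04  2.76087918e+00] [ 1.54147465 -0.6599928  -0.26407754] 22.829617817137564
[ 556.5 -123.8  169.6] -> [ 0.     -0.0011  0.0305]
```

View pics/s7.png

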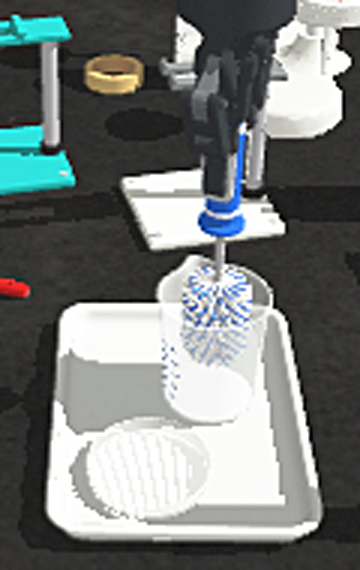

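The bristles are centred inside the beaker and nothing has moved. Down to the floor.

>>> move_arm([
  {"travel":[0,-0.001,0.01],"twist":0},
  {"travel":[0,-0.001,0.02],"twist":0},
  {"travel":[0,-0.001,0.027],"twist":0},
  {"travel":[0,-0.001,0.0305],"twist":0},
  {"travel":[0,-0.001,0.0305],"twist":0},
  {"travel":[0,-0.001,0.0305],"twist":0},
  {"travel":[0,-0.001,0.0305],"twist":0},
])

```text
clock: 8.45
eef_pos: [557.2, -123.9, 170.7]
tool_rot: [-3.141, 0.002, 2.761]
contact_force: [-0.5, -0.0, -0.4]
opening: 23.1
```

```bash
python3 - <<'E'
from h import *
from plant import *
st=read_state();print(st["eef_pos"],st["tool_rot"],st["contact_force"],st["opening"])
d=get_image("side"); np.savez("side8.npz",**d)
crop(d,280,190,360,300,5,"pics/s8.png")
rel(st,(556.5,-123.8,168),(556.5,-123.8,242))
print(px(d,[(556.5,-123.8,5),(556.5,-123.8,12),(556.5,-123.8,97)]))
E
```

```text
[ 557.18615774 -123.8793463   170.66791044] [-3.14086017e+00  1.64955355e-03  2.76099020e+00] [-0.46095457 -0.04070456 -0.41661777] 23.129498630978436
[ 556.5 -123.8  168. ] -> [ 0.0007 -0.0002  0.0027]
[ 556.5 -123.8  242. ] -> [ 0.0005 -0.0002 -0.0713]
[[319.42380948 280.65668694]
 [319.57173951 278.30268814]
 [321.47010199 248.14091987]]
```

View pics/s8.png

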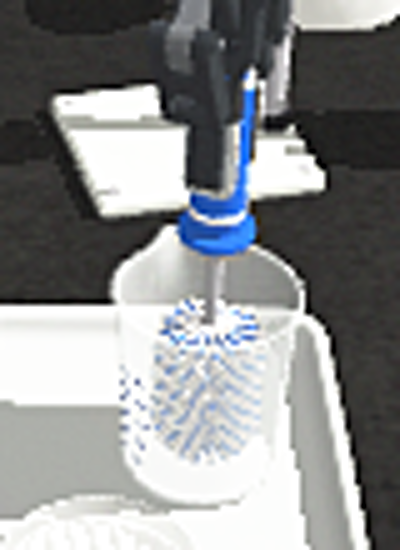

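```bash
python3 - <<'E'
from h import *
d=load("side8.npz")
print(px(d,[(557.2,-123.9-24,14),(557.2,-123.9-24,20),(556.5,-123.8-31,5),(556.5,-123.8-34,2)])*5-np.array([280*5,190*5]))
E
```

```text
[[202.23018069 473.7888521 ]
 [202.89997947 463.48541078]
 [200.42062718 499.63551251]
 [200.41916262 509.36572346]]
```

>>> move_arm([
  {"travel":[0.0005,0,0.0015],"twist":0},
  {"travel":[0.0005,0,0.003],"twist":0},
  {"travel":[0.0005,0,0.003],"twist":0},
  {"travel":[0.0005,0,0.003],"twist":0},
])

```text
clock: 8.9
eef_pos: [556.7, -123.7, 167.6]
tool_rot: [-3.141, 0.002, 2.761]
contact_force: [-0.3, 0.2, -0.3]
opening: 23.0
```

```bash
python3 - <<'E'
from h import *
from plant import *
st=read_state();print(st["eef_pos"],st["contact_force"])
d=get_image("side"); np.savez("side9.npz",**d)
crop(d,290,220,350,300,7,"pics/s9.png")
x,y,z=st["eef_pos"]
k=lambda P:np.round(px(d,P)*7-np.array([290*7,220*7]))
print("collar near bottom/top",k([(x,y-17,z-41.6),(x,y-17,z-36.6)]),"handle bottom",k([(x,y-12,z-36.6)]))
print("bristle near bottom",k([(x,y-24,z-156.6),(x,y-20,z-156.6)]))
print("floor near inner/outer edge",k([(556.5,-154.8,5),(556.5,-160,2)]))
rel(st,(556.5,-123.8,165.6),(556.5,-123.8,242))
E
```

```text
[ 556.67977648 -123.67416242  167.63178252] [-0.34433744  0.2242593  -0.27808964]
collar near bottom/top [[229. 152.]
 [230. 138.]] handle bottom [[229. 129.]]
bristle near bottom [[211. 460.]
 [210. 451.]]
floor near inner/outer edge [[211. 489.]
 [211. 508.]]
[ 556.5 -123.8  165.6] -> [ 0.0001 -0.0002  0.002 ]
[ 556.5 -123.8  242. ] -> [ 0.     -0.0002 -0.0744]
```

View pics/s9.png

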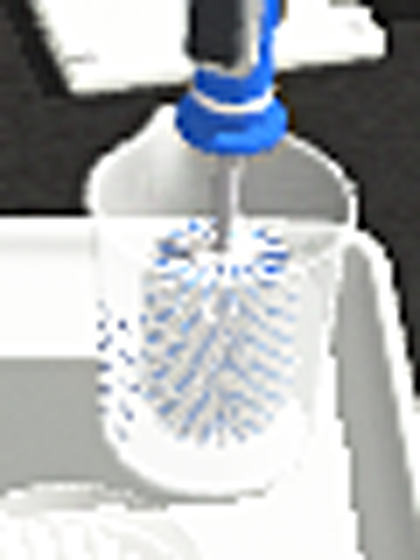

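The collar edge is where predicted (crop y 152), and the gap between bristles and floor matches a tip about 6 mm above the floor. Now the strokes.

>>> move_arm([
  {"travel":[0,0,-0.01],"twist":0},
  {"travel":[0,0,-0.025],"twist":0},
  {"travel":[0,0,-0.042],"twist":0},
  {"travel":[0,0,-0.058],"twist":0},
  {"travel":[0,0,-0.07],"twist":0},
  {"travel":[0,0,-0.076],"twist":0},
  {"travel":[0,0,-0.076],"twist":0},
  {"travel":[0,0,-0.076],"twist":0},
  {"travel":[0,0,-0.076],"twist":0},
])

```text
clock: 9.85
eef_pos: [556.1, -123.4, 242.4]
tool_rot: [-3.141, -0.0, 2.761]
contact_force: [-0.2, -0.5, -0.3]
opening: 22.7
```

```bash
python3 - <<'E'
from h import *
from plant import *
st=read_state();print(st["eef_pos"],st["contact_force"],st["opening"])
rel(st,(556.5,-123.8,167.6))
d=get_image("side"); np.savez("side10.npz",**d)
crop(d,250,150,370,340,3,"pics/s10.png")
E
```

```text
[ 556.08243886 -123.38957521  242.44669208] [-0.24311076 -0.48745813 -0.27685696] 22.747852136660537
[ 556.5 -123.8  167.6] -> [-0.0006 -0.0002  0.0748]
```

View pics/s10.png

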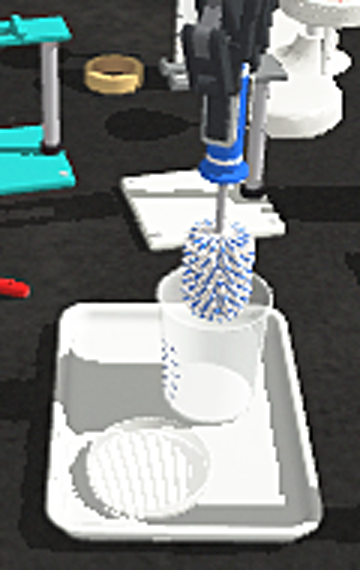

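The bristle end is near the rim (crop y about 320, roughly 81 mm above the floor), and the beaker and tray are unmoved. Second stroke down.

>>> move_arm([
  {"travel":[-0.0005,0,0.01],"twist":0},
  {"travel":[-0.0005,0,0.025],"twist":0},
  {"travel":[-0.0005,0,0.042],"twist":0},
  {"travel":[-0.0005,0,0.058],"twist":0},
  {"travel":[-0.0005,0,0.068],"twist":0},
  {"travel":[-0.0005,0,0.073],"twist":0},
  {"travel":[-0.0005,0,0.075],"twist":0},
  {"travel":[-0.0005,0,0.075],"twist":0},
  {"travel":[-0.0005,0,0.075],"twist":0},
  {"travel":[-0.0005,0,0.075],"twist":0},
  {"travel":[-0.0005,0,0.075],"twist":0},
])

```text
clock: 11.0
eef_pos: [556.9, -123.8, 168.2]
tool_rot: [-3.141, 0.001, 2.761]
contact_force: [-0.4, 0.5, 0.1]
opening: 22.9
```

```bash
python3 - <<'E'
from h import *
from plant import *
st=read_state();print(st["eef_pos"],st["contact_force"],st["opening"])
rel(st,(556.5,-123.8,242))
E
```

```text
[ 556.86992939 -123.75147606  168.15338801] [-0.38011476  0.52107063  0.10692376] 22.867513133372796
[ 556.5 -123.8  242. ] -> [ 0.0003 -0.0002 -0.0738]
```

>>> move_arm([
  {"travel":[0,0,0],"twist":0},
  {"travel":[0,0,-0.01],"twist":0},
  {"travel":[0,0,-0.025],"twist":0},
  {"travel":[0,0,-0.042],"twist":0},
  {"travel":[0,0,-0.058],"twist":0},
  {"travel":[0,0,-0.07],"twist":0},
  {"travel":[0,0,-0.075],"twist":0},
  {"travel":[0,0,-0.075],"twist":0},
  {"travel":[0,0,-0.075],"twist":0},
  {"travel":[0,0,-0.075],"twist":0},
])

```text
clock: 12.0
eef_pos: [556.3, -123.5, 241.9]
tool_rot: [-3.141, -0.001, 2.761]
contact_force: [0.2, -0.1, -0.8]
opening: 22.7
```

```bash
python3 - <<'E'
from h import *
from plant import *
st=read_state();print(st["eef_pos"],st["contact_force"],st["opening"])
rel(st,(556.5,-123.8,167.6))
E
```

```text
[ 556.29304794 -123.51892859  241.89598363] [ 0.15211714 -0.05824035 -0.84273912] 22.742261098469257
[ 556.5 -123.8  167.6] -> [-0.0004 -0.0001  0.0743]
```

>>> move_arm([
  {"travel":[-0.0005,0,0.01],"twist":0},
  {"travel":[-0.0005,0,0.025],"twist":0},
  {"travel":[-0.0005,0,0.042],"twist":0},
  {"travel":[-0.0005,0,0.058],"twist":0},
  {"travel":[-0.0005,0,0.068],"twist":0},
  {"travel":[-0.0005,0,0.073],"twist":0},
  {"travel":[-0.0005,0,0.0745],"twist":0},
  {"travel":[-0.0005,0,0.0745],"twist":0},
  {"travel":[-0.0005,0,0.0745],"twist":0},
  {"travel":[-0.0005,0,0.0745],"twist":0},
  {"travel":[-0.0005,0,0.0745],"twist":0},
])

```text
clock: 13.1
eef_pos: [557.0, -123.8, 168.1]
tool_rot: [-3.141, -0.0, 2.761]
contact_force: [0.4, 0.7, -0.3]
opening: 22.9
```

```bash
python3 - <<'E'
from h import *
from plant import *
st=read_state();print(st["eef_pos"],st["contact_force"],st["opening"])
rel(st,(556.5,-123.8,242))
d=get_image("side"); np.savez("side11.npz",**d)
crop(d,290,220,350,300,7,"pics/s11.png")
E
```

```text
[ 556.98455357 -123.81827916  168.1003628 ] [ 0.41982593  0.6837134  -0.30931404] 22.923217885400636
[ 556.5 -123.8  242. ] -> [ 0.0005 -0.0002 -0.0739]
```

View pics/s11.png

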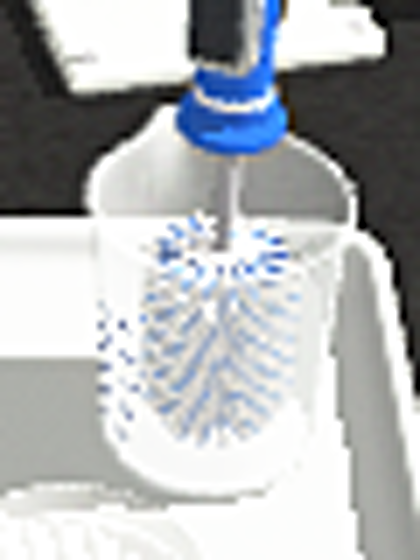

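This matches the first stroke: same depth and the beaker in the same place, with no slip. Third stroke up, a short hold near the rim, then out.

>>> move_arm([
  {"travel":[0,0,-0.01],"twist":0},
  {"travel":[0,0,-0.025],"twist":0},
  {"travel":[0,0,-0.042],"twist":0},
  {"travel":[0,0,-0.058],"twist":0},
  {"travel":[0,0,-0.07],"twist":0},
  {"travel":[0,0,-0.075],"twist":0},
  {"travel":[0,0,-0.075],"twist":0},
  {"travel":[0,0,-0.075],"twist":0},
  {"travel":[0,0,-0.09],"twist":0},
  {"travel":[0,0,-0.11],"twist":0},
  {"travel":[0,0,-0.125],"twist":0},
  {"travel":[0,0,-0.125],"twist":0},
])

```text
clock: 14.35
eef_pos: [558.2, -124.2, 296.6]
tool_rot: [-3.141, 0.005, 2.761]
contact_force: [-0.0, -0.3, -0.8]
opening: 23.1
```

```bash
python3 - <<'E'
from h import *
from plant import *
st=read_state();print(st["eef_pos"],st["contact_force"],st["opening"])
rel(st,(469.3,121.6,292))
E
```

```text
[ 558.23939411 -124.15792041  296.56694589] [-0.03526647 -0.25137072 -0.79656167] 23.057902358389033
[469.3 121.6 292. ] -> [0.1739 0.1951 0.0036]
```

>>> move_arm([
  {"travel":[0.01,0.011,0],"twist":0},
  {"travel":[0.03,0.034,0],"twist":0},
  {"travel":[0.05,0.056,0],"twist":0},
  {"travel":[0.07,0.079,0],"twist":0},
  {"travel":[0.09,0.101,0],"twist":0},
  {"travel":[0.11,0.124,0],"twist":0},
  {"travel":[0.13,0.146,0],"twist":0},
  {"travel":[0.15,0.169,0],"twist":0},
  {"travel":[0.166,0.186,0],"twist":0},
  {"travel":[0.174,0.195,0],"twist":0},
  {"travel":[0.174,0.195,0],"twist":0},
  {"travel":[0.174,0.195,0],"twist":0},
])

```text
clock: 15.55
eef_pos: [469.0, 121.3, 295.1]
tool_rot: [-3.14, 0.005, 2.761]
contact_force: [-1.0, -0.9, -0.3]
opening: 22.9
```

```bash
python3 - <<'E'
from h import *
from plant import *
st=read_state();print(st["eef_pos"],st["tool_rot"],st["contact_force"],st["opening"])
rel(st,(469.3,121.6,204))
E
```

```text
[468.99380487 121.29822748 295.14937455] [-3.14028057  0.00493032  2.76127251] [-1.00403356 -0.86716861 -0.31141219] 22.943511910897733
[469.3 121.6 204. ] -> [0.0003 0.0005 0.0911]
```

>>> move_arm([
  {"travel":[0,0.0005,0.015],"twist":0},
  {"travel":[0,0.0005,0.035],"twist":0},
  {"travel":[0,0.0005,0.055],"twist":0},
  {"travel":[0,0.0005,0.075],"twist":0},
  {"travel":[0,0.0005,0.087],"twist":0},
  {"travel":[0,0.0005,0.091],"twist":0},
  {"travel":[0,0.0005,0.091],"twist":0},
  {"travel":[0,0.0005,0.091],"twist":0},
  {"travel":[0,0.0005,0.091],"twist":0},
])

```text
clock: 16.45
eef_pos: [470.3, 121.5, 205.4]
tool_rot: [-3.141, 0.007, 2.761]
contact_force: [1.0, 0.0, -0.1]
opening: 22.9
```

```bash
python3 - <<'E'
from h import *
from plant import *
np.set_printoptions(precision=2,suppress=True)
st=read_state();print(st["eef_pos"],st["tool_rot"],st["contact_force"],st["opening"])
d=get_image("side"); np.savez("side12.npz",**d)
crop(d,250,130,370,240,5,"pics/s12.png")
rel(st,(552,143.4,204),(516,134,204))
x,y,z=st["eef_pos"]
print("pred collar front bottom, tip",px(d,[(x,y-17,z-41.6),(x,y,z-156.6)])*5-np.array([1250,650]))
E
```

```text
[470.26 121.51 205.42] [-3.14  0.01  2.76] [ 1.01  0.01 -0.07] 22.93244424054602
[552.  143.4 204. ] -> [-0.07  0.05  0.  ]
[516 134 204] -> [-0.04  0.03  0.  ]
pred collar front bottom, tip [[174.09 220.66]
 [174.31 395.42]]
```

View pics/s12.png

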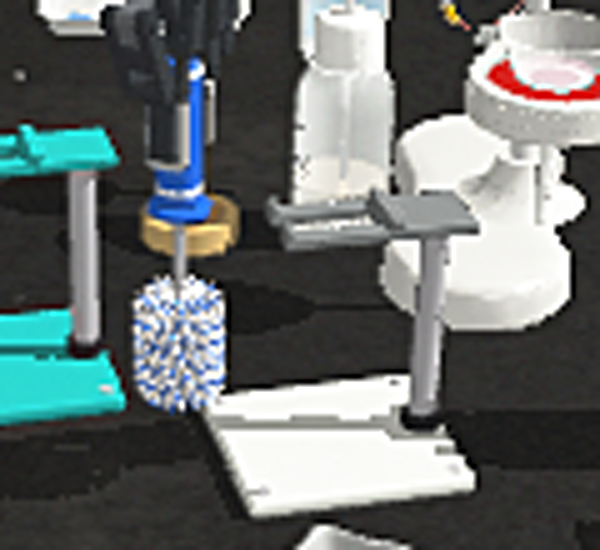

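The brush hangs upright in the gripper, in front of the open end of the fork. The collar (crop (180,221)) is clear above the prongs. Sliding in partway.

```bash
python3 - <<'E'
from h import *
from plant import *
st=read_state();print(st["eef_pos"],st["tool_rot"])
rel(st,(520,135.2,204),(551.5,143.4,204))
E
```

```text
[470.18205932 121.52971186 205.31225696] [-3.14117594  0.00672642  2.76122387]
[520.  135.2 204. ] -> [-0.0412  0.0312  0.0016]
[551.5 143.4 204. ] -> [-0.0674  0.0505  0.0017]
```

>>> move_arm([
  {"travel":[-0.008,0.006,0.0005],"twist":0},
  {"travel":[-0.018,0.0137,0.001],"twist":0},
  {"travel":[-0.028,0.0212,0.001],"twist":0},
  {"travel":[-0.037,0.028,0.001],"twist":0},
  {"travel":[-0.0412,0.0312,0.001],"twist":0},
  {"travel":[-0.0412,0.0312,0.001],"twist":0},
  {"travel":[-0.0412,0.0312,0.001],"twist":0},
])

```text
clock: 17.2
eef_pos: [519.9, 135.2, 204.5]
tool_rot: [-3.141, 0.006, 2.761]
contact_force: [0.5, 0.5, -0.5]
opening: 22.9
```

```bash
python3 - <<'E'
from h import *
from plant import *
st=read_state();print(st["eef_pos"],st["tool_rot"],st["contact_force"],st["opening"])
d=get_image("side"); np.savez("side13.npz",**d)
crop(d,270,130,370,240,5,"pics/s13.png")
d=get_image("top"); np.savez("top13.npz",**d)
crop(d,175,135,250,220,7,"pics/t13.png")
rel(st,(551.5,143.4,204),(551.5,143.4,191))
E
```

```text
[519.91928922 135.21640588 204.48175931] [-3.1409296   0.00634047  2.76129919] [ 0.45677322  0.54834552 -0.48029164] 22.886722212345838
[551.5 143.4 204. ] -> [-0.0263  0.0193  0.0006]
[551.5 143.4 191. ] -> [-0.0262  0.0193  0.0136]
```

View pics/s13.png

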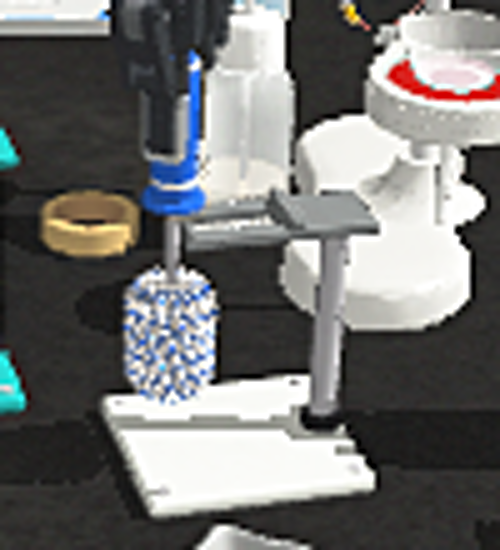

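View pics/t13.png

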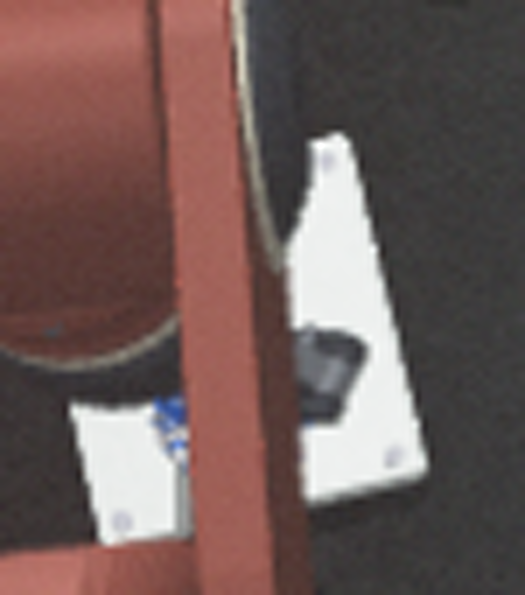

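The wire is at the mouth of the slot, between the two prong ends, with the collar above them and no side force. Sliding the rest of the way in.

>>> move_arm([
  {"travel":[-0.005,0.0037,0],"twist":0},
  {"travel":[-0.012,0.0088,0],"twist":0},
  {"travel":[-0.02,0.0147,0],"twist":0},
  {"travel":[-0.025,0.0184,0],"twist":0},
  {"travel":[-0.0265,0.0193,0],"twist":0},
  {"travel":[-0.0265,0.0193,0],"twist":0},
  {"travel":[-0.0265,0.0193,0],"twist":0},
])

```text
clock: 18.0
eef_pos: [551.4, 143.2, 204.5]
tool_rot: [-3.141, 0.006, 2.761]
contact_force: [0.3, -0.7, -0.2]
opening: 23.1
```

```bash
python3 - <<'E'
from h import *
from plant import *
st=read_state();print(st["eef_pos"],st["tool_rot"],st["contact_force"],st["opening"])
d=get_image("side"); np.savez("side14.npz",**d)
crop(d,270,130,370,240,5,"pics/s14.png")
rel(st,(551.5,143.4,192),(551.5,143.4,191))
E
```

```text
[551.36317507 143.23575901 204.51825675] [-3.14080407  0.00612039  2.76124689] [ 0.2626407  -0.65836124 -0.22797724] 23.068808787044613
[551.5 143.4 192. ] -> [0.     0.0002 0.0125]
[551.5 143.4 191. ] -> [0.     0.0002 0.0135]
```

View pics/s14.png

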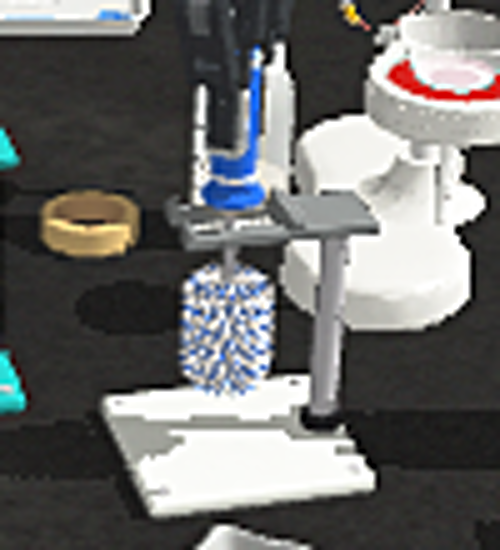

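The picture matches the one taken just after the first lift. Lowering onto the prongs.

>>> move_arm([
  {"travel":[0,0.0002,0.004],"twist":0},
  {"travel":[0,0.0002,0.008],"twist":0},
  {"travel":[0,0.0002,0.011],"twist":0},
  {"travel":[0,0.0002,0.0125],"twist":0},
  {"travel":[0,0.0002,0.0128],"twist":0},
  {"travel":[0,0.0002,0.0128],"twist":0},
])

```text
clock: 18.65
eef_pos: [551.5, 143.4, 191.7]
tool_rot: [-3.141, 0.006, 2.761]
contact_force: [0.7, -0.7, -0.4]
opening: 23.0
```

```bash
python3 - <<'E'
from h import *
from plant import *
st=read_state();print(st["eef_pos"],st["tool_rot"],st["contact_force"],st["opening"])
d=get_image("side"); np.savez("side15.npz",**d)
crop(d,270,130,370,240,5,"pics/s15.png")
E
```

```text
[551.47986581 143.37493262 191.74485577] [-3.14094887  0.00633385  2.76124766] [ 0.69432013 -0.74106965 -0.4326202 ] 23.04371410850199
```

View pics/s15.png

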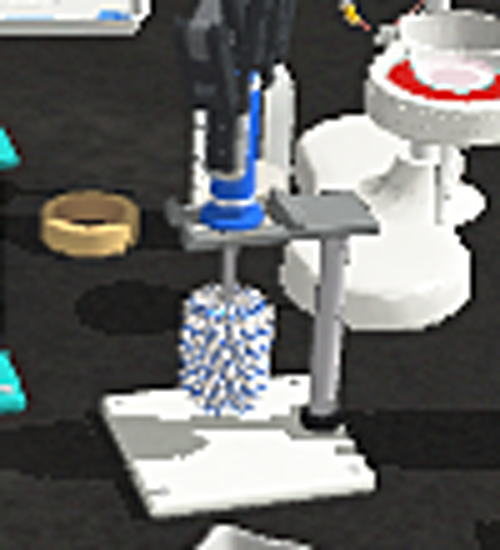

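The collar is down on the prongs, as in the first picture. Opening the fingers.

>>> move_arm([
  {"travel":[0,0,0.0003],"twist":0},
  {"travel":[0,0,0.0003],"twist":0},
  {"travel":[0,0,0.0003],"twist":0},
  {"travel":[0,0,0.0003],"twist":0},
  {"travel":[0,0,0.0003],"twist":0},
  {"travel":[0,0,0.0003],"twist":0},
  {"travel":[0,0,0.0003],"twist":0},
  {"travel":[0,0,0.0003],"twist":0},
], fingers=100)

```text
clock: 19.5
eef_pos: [551.5, 143.4, 191.4]
tool_rot: [-3.141, 0.006, 2.761]
contact_force: [0.4, -0.0, 0.5]
opening: 85.4
```

```bash
python3 - <<'E'
from h import *
from plant import *
st=read_state();print(st["eef_pos"],st["tool_rot"],st["contact_force"],st["opening"])
d=get_image("side"); np.savez("side16.npz",**d)
crop(d,270,130,370,240,5,"pics/s16.png")
E
```

```text
[551.48205772 143.36089824 191.43078844] [-3.14096457  0.00636249  2.76122356] [ 0.44315861 -0.02350744  0.53079095] 85.38258365735757
```

View pics/s16.png

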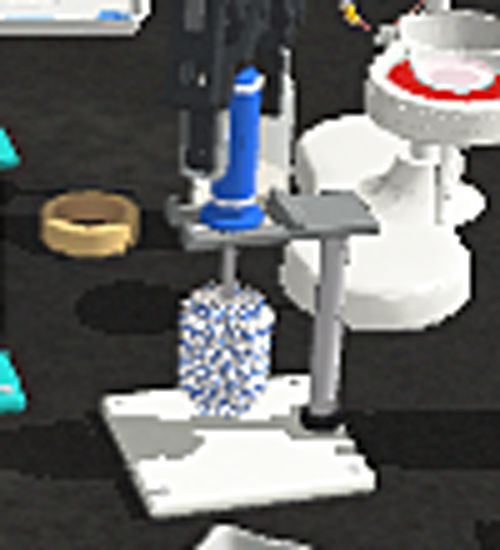

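The brush hangs free, with the near finger hiding its left edge. Retreating straight up, then back along -x so the top camera can see.

>>> move_arm([
  {"travel":[0,0,-0.01],"twist":0},
  {"travel":[0,0,-0.03],"twist":0},
  {"travel":[0,0,-0.055],"twist":0},
  {"travel":[0,0,-0.08],"twist":0},
  {"travel":[0,0,-0.105],"twist":0},
  {"travel":[0.015,0,-0.13],"twist":0},
  {"travel":[0.04,0,-0.13],"twist":0},
  {"travel":[0.065,0.02,-0.13],"twist":0},
  {"travel":[0.09,0.05,-0.13],"twist":0},
  {"travel":[0.12,0.08,-0.13],"twist":0},
  {"travel":[0.15,0.11,-0.13],"twist":0},
  {"travel":[0.16,0.12,-0.13],"twist":0},
])

```text
clock: 20.75
eef_pos: [445.2, 317.3, 321.3]
tool_rot: [3.141, 0.006, 2.765]
contact_force: [-0.8, -1.0, 0.5]
opening: 85.4
```

```bash
python3 - <<'E'
from h import *
from plant import *
st=read_state();print(st["eef_pos"],st["tool_rot"],st["contact_force"],st["opening"])
s=get_image("side"); np.savez("side17.npz",**s)
t=get_image("top"); np.savez("top17.npz",**t)
crop(s,250,120,370,340,2.7,"pics/s17.png")
cv2.imwrite("pics/t17.png",t["color"][:,:,::-1])
for n,a in(("side",s),("top",t)):
    b=load(n+"0.npz"); df=cv2.absdiff(a["color"],b["color"]).max(2)
    cv2.imwrite(f"pics/{n}d.png",df)
s0=load("side0.npz")
for nm,(x0,y0,x1,y1) in {"brush/fork":(285,135,350,235),"tray":(258,228,362,335)}.items():
    print(nm,(cv2.absdiff(s["color"],s0["color"]).max(2)[y0:y1,x0:x1]>40).sum())
def cc(d):
    h=cv2.cvtColor(d["color"],cv2.COLOR_RGB2HSV);m=cv2.inRange(h,(105,120,60),(125,255,255));k=np.zeros_like(m);k[135:180,300:335]=m[135:180,300:335]
    return cv2.connectedComponentsWithStats(k)[3][1:]
print(cc(s0),cc(s))
E
```

```text
[445.20593358 317.25860547 321.34461947] [3.14080784 0.00640198 2.76489335] [-0.76738632 -1.00065741  0.453765  ] 85.38755814001254
brush/fork 283
tray 0
[[317.26923077 144.46153846]
 [316.703125   158.13020833]
 [316.10344828 172.77586207]] [[317.26923077 144.57692308]
 [316.40243902 161.96747967]]
```

View pics/s17.png

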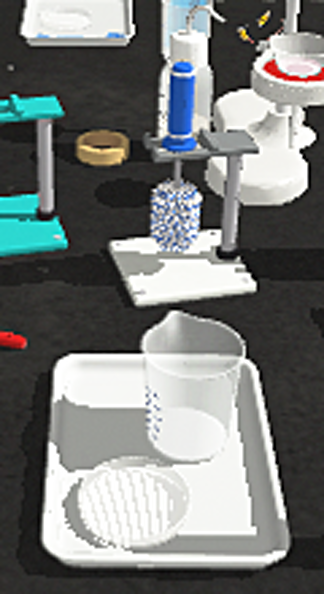

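View pics/t17.png

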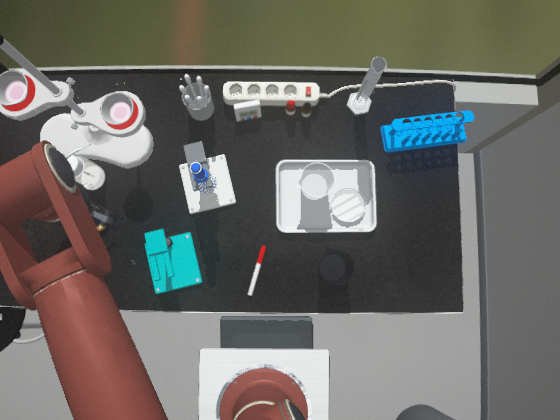

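The brush hangs where it began: the handle top is at (317.3,144.6) against (317.3,144.5) before. No pixels changed over the tray, beaker or petri dish. I'll let the arm settle, then hand in.

>>> move_arm([
  {"travel":[0,0,0],"twist":0},
  {"travel":[0,0,0],"twist":0},
  {"travel":[0,0,0],"twist":0},
  {"travel":[0,0,0],"twist":0},
  {"travel":[0,0,0],"twist":0},
])

```text
clock: 21.35
eef_pos: [446.4, 315.3, 321.0]
tool_rot: [-3.141, 0.007, 2.763]
contact_force: [-0.5, -0.3, -0.0]
opening: 85.4
```

```bash
python3 - <<'E'
from plant import *
print(read_state()["contact_force"]); print(close_job())
E
```

```text
[-0.46531249 -0.317089   -0.03577302]
the job is handed in; nothing more can be done
None
```

I took the brush out of the grey fork, scrubbed the clear beaker with three down-and-up strokes, hung the brush back by its collar and let go. The job was handed in at about 21 s of the 72 s allowed; no verdict was reported.

- **Strokes:** by the arm's readings, the bristle end came to about 6 mm above the beaker floor each time. It rose to about 80 mm above the floor on the first two up-strokes. The third up-stroke paused near the rim and ran straight on out of the beaker, so I did not measure that pause separately. Force readings stayed near zero, at most about 1.5 N.
- **Brush:** it hangs where it started, with the handle top at the same place in the side picture to about 0.1 pixel.
- **Beaker, tray and petri dish:** nothing changed in the side picture over that area.
- **Small disagreements:**
  - Before re-hanging, the collar looked about 2 mm further along x than the arm's pose predicted, well within the 14 mm allowed.
  - About 280 pixels differed around the brush and fork after re-hanging; I take these to be the bristle speckle turned slightly.
- **Robot:** it ended clear of everything, with the gripper open.

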